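Twist-check the loose sample jar and set it aside for rework

TASK

One of the three green-capped, square-bodied sample jars in the square four-pocket foam rack has a loose cap: it stands up off the jar with a strip of bare neck showing under it, while the other caps are screwed right down. With the jar still in its pocket, twist that cap gently, an eighth to a quarter of a turn either way, to confirm that it is loose, then lift the jar out by the cap and stand it upright in the shallow steel rework tray, lowering it to the tray floor before letting go. Leave the other two capped jars where they are.

Things in the scene. Friction and masses are not known exactly. Their poses are not given: they have to be found in the camera images.
- loose_jar: Jar with the loose cap, 120 g. White square body 44 x 44 mm, 42 mm high, then a round grey neck 26 mm across (34 mm collar in its first 3 mm). Green ribbed cap, round, 36 mm across, on the same axis 60 to 84 mm above the jar's underside: 15 mm of bare neck shows. Can be lifted by the cap, which never comes off. Origin: centre of the underside, z up, x and y square to the sides.
- loose_cap (a joint): Turn of the loose cap on its jar, rad, positive anticlockwise seen from above; -0.15 to 0.15 at the start. Turns either way about the jar's axis with light friction (0.025 N m), stays where left, does not rise; stops at -2.2 and 2.2. A ridge on its top turns with it. The square pocket keeps the jar from turning, bar 8 degrees of play.
- rework_tray: Shallow open steel tray, fixed and empty; outside 180 mm (its x) by 140 mm (its y) by 25 mm high, walls and floor 5 mm thick. Origin: centre of its underside, on the table; z up.
- sound_jar: Bystander: same body and cap as the loose jar, but the cap is screwed right down, 46 to 70 mm above its underside. Origin: centre of the underside, z up. All jars stand in a fixed white foam rack, 200 x 200 x 30 mm, with four 47 mm square pockets, 105 mm apart and 20 mm deep (floor 10 mm above the table); the fourth holds an open cup 46 mm high.
- tall_jar: Bystander in the same rack, taller: 44 mm square body 62 mm high, same cap screwed right down, 66 to 90 mm above its underside. Origin: centre of the underside, z up.
Things that resemble listed ones, but are neither listed nor needed, are in the scene too. Leave any blue look-alike of the rework_tray alone.

How it is judged:
On the way, in this order (a step that is already met when the one before it is completed fails the run):
1. the loose cap has been twisted by about an eighth of a turn (its joint beyond 0.4 rad either way) with the jar still down in its pocket ((value of joint loose_cap above 0.4 rad or value of joint loose_cap below -0.4 rad) and height (world z) of loose_jar below 0.018 m and distance of loose_jar from where it was at the start of the episode below 0.012 m), for 0.1 s.
2. the jar, still held, has been lowered over the tray to within 10 mm of its floor (contact force between the fingers and loose_jar above 0.5 N and z of loose_jar in the frame of rework_tray below 0.015 m and x of loose_jar in the frame of rework_tray between -0.068 and 0.068 m and y of loose_jar in the frame of rework_tray between -0.048 and 0.048 m), for 0.05 s.
At the end, for the whole second after the job is handed in: The loose-capped jar stands upright (within 7 degrees) and at rest on the floor of the rework tray, anywhere within its walls (underside within 4 mm of the floor); the other two capped jars are within 15 mm of where they stood (x of loose_jar in the frame of rework_tray between -0.068 and 0.068 m and y of loose_jar in the frame of rework_tray between -0.048 and 0.048 m and z of loose_jar in the frame of rework_tray below 0.009 m and angle between loose_jar's own z axis and vertical below 0.12 rad and linear speed of loose_jar below 0.02 m/s and distance of each of sound_jar, tall_jar from where it was at the start of the episode below 0.015 m); the robot touches nothing.
It fails at once if the loose cap is twisted much more than a quarter turn (beyond 1.9 rad) (value of joint loose_cap above 1.9 rad or value of joint loose_cap below -1.9 rad).
It fails at once if one of the other two capped jars is pulled out, shoved or tipped (moved 20 mm or tilted 20 degrees) (distance of any of sound_jar, tall_jar from where it was at the start of the episode above 0.02 m or angle between any of sound_jar, tall_jar's own z axis and vertical above 0.35 rad).
It also fails if it takes over 42 s, if anything falls off the work surface, if the arm or the gripper's body presses on something with over 40 N, if the wrist force passes 120 N, or if a joint passes its speed limit or range.

ROBOT

A 7-joint arm with a two-finger parallel gripper is mounted at the origin on the work surface. World frame = base frame: x ahead of the robot, y to its left, z up, the work surface at z = 0. Lengths are in m, angles in rad, forces in N, time in s.
With the tool pointing down it reaches from about 0.4 to 0.85 m from the base axis. Payload 10.4 kg.
Tool frame: the origin (TCP) lies between the finger pads; the fingertips stand tip_extent ahead of it and the grasp point (between the pads) lies 2 mm behind it (tip_extent is the distance from the TCP to the fingertips, in m); z points along the fingers, y is the direction in which the jaws open and shut (so a half turn about z gives the same grasp; the last joint's range is limited). The gripper opens to 87 mm and grips with 3 to 60 N. Pads are 19 mm wide; open, the fingers measure 117 mm over their backs; the gripper's body (75 mm by 190 mm) begins 51 mm behind the grasp point.
Start: joints at [1.221, 0.332, -0.065, 1.46, 0.022, 1.35, -0.088], TCP at [0.201, -0.592, 0.24] pointing down, gripper open.
Joint ranges: [-2.6, 2.6], [-0.5, 2.12], [-1.47, 1.34], [0.16, 2.42], [-1.27, 4.41], [0.06, 2.06], [-2.6, 2.6]. Speed limits (rad/s): [2.22, 2.22, 2.79, 2.79, 3.14, 3.14, 3.14].

INTERFACE

Orientations are given as a unit quaternion [x, y, z, w].
In Python, from bench import read_state, camera, camera_params, close_job, tip_extent gives the robot as it stands. The module is installed in compiled form; this text tells all that it offers.
- The arm moves only by the tool send_rows, never from a script. Its argument "steps" is a list of rows, each a list of 7 numbers: the turn, a rotation vector about the tool's x, y, z in degrees, then the shift along the tool's x, y, z in m, then the gripper's target within -1 to 1 (shut at 1, half-way at 0, fully open at -1). In form: [[ax, ay, az, x, y, z, jaw], ...]. A call has exactly 10 rows; each row shifts and turns the pose as measured when the row begins, along the tool's axes as they then stand; what a row does not reach is not made up. A row lasts 1/10 s, in which the tool goes at most 50 mm and 8.59 degrees, less where a joint would pass 70% of its speed; a pose out of reach is approached as far as the arm can. A call with a gripper value outside its range is refused whole. The fingers move at their own pace and stop on an object; "force" is the grip in N (left out, the last holds). Time passes only in rows, so rows that do not move let the fingers close, or fill a call up. It gives the time, the measured TCP pose, the force and the opening at its end, in the units of the state.
- read_state(): the state, without advancing time (a new reading comes with each control period).
- camera(name): name is "side" or "top" or "wrist"; returns (picture, depth): 400x640x3 uint8, blue, green, red; 400x640 float32, m along the optical axis (not along the pixel's ray), 0 where there is no reading.
- camera_params(name): a dict with "camera_matrix" (3x3 intrinsics, pixels), "world_from_camera" (4x4, takes a point from camera to world coordinates). Camera axes: x right, y down, z forward; pixel columns grow to the right and rows downward; lengths in m; the calibration is good to about 2 mm. A picture is of the moment at which its call begins: read the wrist's pose just before it. camera_params takes no time and is no camera call; for the wrist camera it gives the pose at the moment of the call.
- close_job(): hands the job in, once; it reports no verdict.
The state is a dict: "time": time; "joint_positions": joint angles; "joint_vel": joint speeds; "joint_torque": joint torques, N m; "ee_pos": TCP position; "eef_rot": TCP orientation; "ft_force": force on the tool from outside, world axes, zero at the start; "torque": the same for the moment, N m; "width": finger opening in m.
Only numpy, scipy, OpenCV 4.12 (cv2) and the standard library are available. Lean on these libraries where they do the work, as an engineer would, in place of code of your own. Each camera call takes 0.05 s, during which the arm holds its last target.

## Working session

There is one attempt and no reset: what is moved stays moved. The work goes in short steps, Python scripts to look and compute and a tool call to move; the robot and the scene stay as the last step left them, time stands still between calls to the robot, and variables do not carry over. Pictures are saved under pics/ and viewed, and the job is handed in when it is done.

Besides the shell and the picture viewer there is one more tool, called as name(argument=value, ...), one argument or row to a line, values as JSON. send_rows: Moves the arm, as the interface text tells. Its arguments: {"type":"object","properties":{"steps":{"type":"array"},"force":{"type":"number"}},"required":["steps"]}

```bash
mkdir -p pics; python3 - <<'E'
from bench import *
import cv2,numpy as np
s=read_state()
print(s['time'],s['ee_pos'],s['eef_rot'],s['width'],tip_extent() if callable(tip_extent) else tip_extent)
for n in ['top','side']:
    p,d=camera(n);cv2.imwrite(f'pics/{n}0.png',p);np.save(f'{n}0.npy',d);c=camera_params(n);print(n,c['camera_matrix'],c['world_from_camera'])
E
```

```text
0.0 [ 0.20052999 -0.59155716  0.23873881] [ 9.86673584e-01  1.62710507e-01 -1.37977442e-04 -7.14752913e-04] 0.08714680829676935 0.017
top [[392.35445849   0.         320.85671465]
 [  0.         392.35445849 209.71010386]
 [  0.           0.           1.        ]] [[ 0.01621269 -0.99727328  0.07199415  0.39262821]
 [-0.99953631 -0.01802133 -0.02454389 -0.00918913]
 [ 0.02577439 -0.07156285 -0.99710302  0.89989737]
 [ 0.          0.          0.          1.        ]]
side [[413.29861717   0.         322.09756046]
 [  0.         413.29861717 200.80052796]
 [  0.           0.           1.        ]] [[-0.99611922 -0.05344385  0.06993042  0.39314298]
 [-0.08795025  0.57412785 -0.81402823  0.65401555]
 [ 0.0033558  -0.81701956 -0.57660018  0.53476713]
 [ 0.          0.          0.          1.        ]]
```

View pics/top0.png

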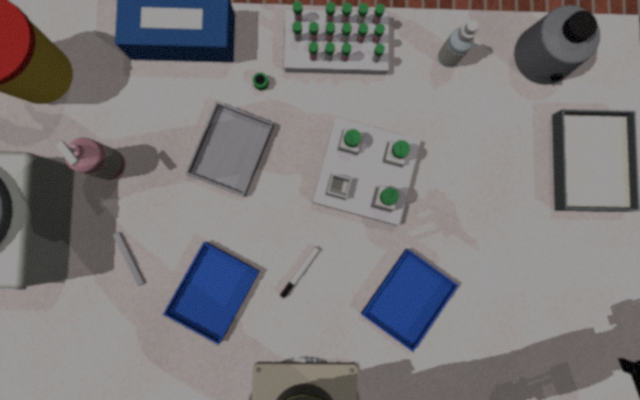

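View pics/side0.png

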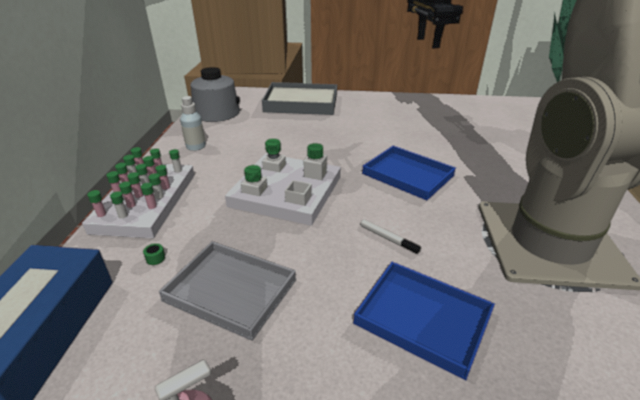

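```bash
cat > h.py <<'E'
from bench import *
import cv2,numpy as np
def ray(c,u,v,z):
    K=c['camera_matrix'];T=c['world_from_camera']
    r=T[:3,:3]@np.linalg.inv(K)@np.array([u,v,1.]);o=T[:3,3]
    return o+r*(z-o[2])/r[2]
def pt(c,u,v,d):
    K=c['camera_matrix'];T=c['world_from_camera']
    return T[:3,:3]@(np.linalg.inv(K)@np.array([u,v,1.])*d)+T[:3,3]
E
python3 - <<'E'
from h import *
p=cv2.imread('pics/side0.png');cv2.imwrite('pics/sc.png',cv2.resize(p[130:225,220:350],None,fx=6,fy=6,interpolation=cv2.INTER_CUBIC))
p=cv2.imread('pics/top0.png');cv2.imwrite('pics/tc.png',cv2.resize(p[95:230,180:440],None,fx=3,fy=3,interpolation=cv2.INTER_CUBIC))
d=np.load('top0.npy');c=camera_params('top')
hsv=cv2.cvtColor(p,cv2.COLOR_BGR2HSV)
m=cv2.inRange(hsv,(45,80,40),(85,255,255))
n,l,st,ce=cv2.connectedComponentsWithStats(m)
for i in range(1,n):
    if 100<st[i][4]<2000 and 110<ce[i][1]<230 and 300<ce[i][0]<440:
        z=np.median([pt(c,x,y,d[y,x])[2] for y,x in zip(*np.where(l==i))]);
        v,u=np.where(l==i);P=np.array([pt(c,a,b,d[b,a]) for a,b in zip(u,v)]);t=P[P[:,2]>np.percentile(P[:,2],90)-.004]
        print(st[i],ce[i],z,np.percentile(P[:,2],90),t.mean(0),(t.max(0)+t.min(0))/2,np.ptp(t,0))
E
```

```text
[345 130  16  16 204] [352.22058824 137.53921569] 0.07913929771147088 0.08155356844313844 [ 0.60837439 -0.09418793  0.07969089] [ 0.60828084 -0.09433913  0.08080718] [0.03102907 0.03238688 0.00647507]
[393 141  17  17 218] [400.7293578  148.91284404] 0.09322423585715855 0.09558148345623643 [ 0.58179164 -0.19399158  0.09835947] [ 0.49551349 -0.11063184  0.49575754] [0.20577056 0.20288541 0.80827967]
[381 188  17  17 223] [389.10313901 195.96860987] 0.09958955294406646 0.10149753776120854 [ 0.4810697  -0.16833869  0.10367579] [ 0.44534579 -0.09750613  0.49871134] [0.10543516 0.176634   0.80237205]
```

View pics/sc.png

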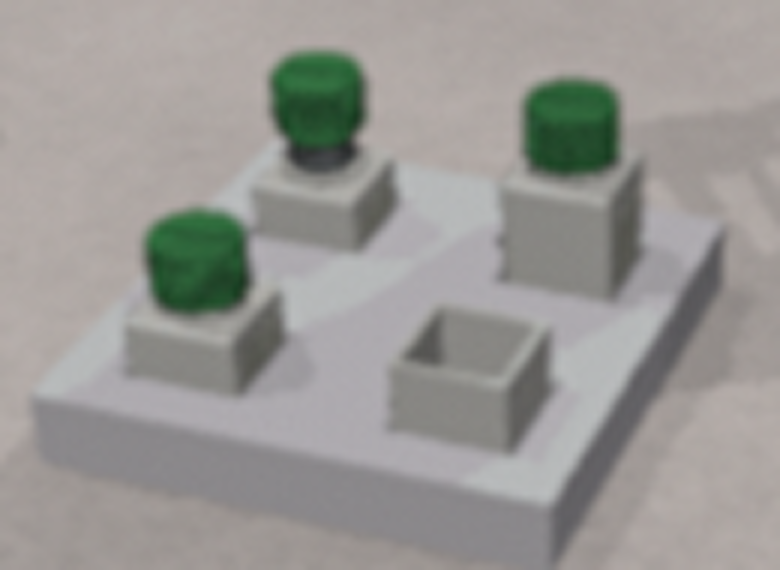

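View pics/tc.png

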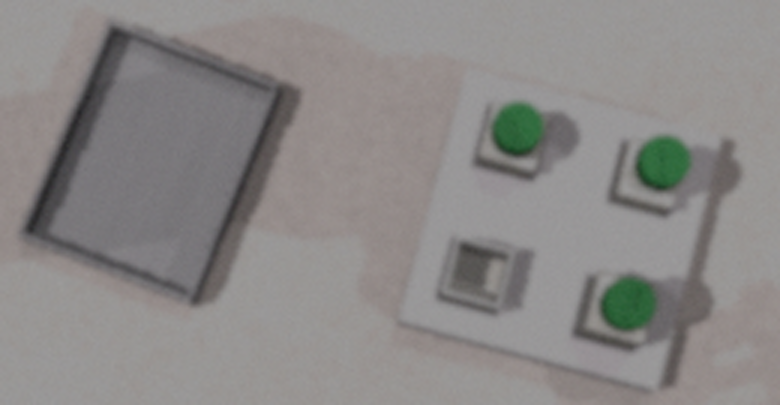

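```bash
python3 - <<'E'
from h import *
ct,cs=camera_params('top'),camera_params('side')
def caps(f,roi):
    p=cv2.imread(f);m=cv2.inRange(cv2.cvtColor(p,cv2.COLOR_BGR2HSV),(45,80,30),(85,255,255))
    x0,y0,x1,y1=roi;k=np.zeros_like(m);k[y0:y1,x0:x1]=m[y0:y1,x0:x1]
    out=[]
    for c in cv2.findContours(k,0,1)[0]:
        if cv2.contourArea(c)>80: out.append((cv2.minEnclosingCircle(c),cv2.boundingRect(c)))
    return out
for (c,r),b in caps('pics/top0.png',(300,110,440,230)):
    print('top',c,r,b,[ray(ct,*c,z)[:2].round(4) for z in (.080,.094,.1)])
for (c,r),b in caps('pics/side0.png',(230,130,340,200)):
    u=b[0]+(b[2]-1)/2;v=b[1]+(b[3]-1)/2
    print('side',u,v,b,[ray(cs,u,v,z)[:2].round(4) for z in (.068,.082,.088)])
p=cv2.imread('pics/top0.png');d=np.load('top0.npy')
# tray rims: points with z in 18..32mm
v,u=np.mgrid[90:205,175:290]
P=np.array([pt(ct,a,b,d[b,a]) for a,b in zip(u.ravel(),v.ravel())])
h=P[:,2].reshape(u.shape);print('z table/floor',np.percentile(h,[5,50,95]))
g=cv2.cvtColor(p,cv2.COLOR_BGR2GRAY)
hs=cv2.cvtColor(p,cv2.COLOR_BGR2HSV); print(hs[150,232],hs[150,160],hs[190,340],g[150,232],g[200,150])
for nm,(x0,y0,x1,y1),z0,z1,zz in [('tray',(175,90,290,205),.015,.035,.025),('rack',(300,105,440,235),.022,.036,.03)]:
    v,u=np.mgrid[y0:y1,x0:x1];P=np.array([pt(ct,a,b,d[b,a]) for a,b in zip(u.ravel(),v.ravel())])
    s=(P[:,2]>z0)&(P[:,2]<z1);m=s.reshape(u.shape).astype(np.uint8)
    n,l,st,_=cv2.connectedComponentsWithStats(m);i=1+st[1:,4].argmax();yy,xx=np.where(l==i)
    W=np.array([ray(ct,a+x0,b+y0,zz)[:2] for a,b in zip(xx,yy)]);print(nm,cv2.minAreaRect((W*1000).astype(np.float32)))
E
```

```text
top (389.0, 196.0) 8.602425575256348 (381, 188, 17, 17) [array([ 0.4834, -0.1727]), array([ 0.4819, -0.17  ]), array([ 0.4812, -0.1688])]
top (400.8636474609375, 149.13636779785156) 8.412262916564941 (393, 141, 17, 17) [array([ 0.5843, -0.1978]), array([ 0.581 , -0.1945]), array([ 0.5796, -0.1932])]
top (352.0, 137.5) 8.20071029663086 (345, 130, 16, 16) [array([ 0.6071, -0.0932]), array([ 0.6034, -0.0917]), array([ 0.6018, -0.0911])]
side 252.5 173.5 (245, 166, 16, 16) [array([ 0.6083, -0.0928]), array([ 0.6019, -0.0704]), array([ 0.5991, -0.0608])]
side 315.0 151.0 (308, 144, 15, 15) [array([ 0.4844, -0.2066]), array([ 0.4816, -0.1808]), array([ 0.4805, -0.1697])]
side 272.5 146.5 (266, 139, 14, 16) [array([ 0.5884, -0.2195]), array([ 0.5826, -0.1933]), array([ 0.5801, -0.182 ])]
z table/floor [-0.00322395  0.00039299  0.02078813]
[150   8 123] [  5  21 136] [  8  10 103] 121 148
tray ((591.7930908203125, 177.61444091796875), (141.18544006347656, 179.74974060058594), 69.61292266845703)
rack ((545.8487548828125, -131.39495849609375), (199.79568481445312, 200.8388214111328), 75.84642791748047)
```

send_rows(
  steps=[
    [0, 0, 0, 0.045, -0.0235, 0, -1],
    [0, 0, 0, 0.045, -0.0235, 0, -1],
    [0, 0, 0, 0.045, -0.0235, 0, -1],
    [0, 0, 0, 0.045, -0.0235, 0, -1],
    [0, 0, 0, 0.045, -0.0235, 0, -1],
    [0, 0, 0, 0.045, -0.0235, 0, -1],
    [0, 0, 0, 0.045, -0.0235, 0, -1],
    [0, 0, 0, 0.045, -0.0235, 0, -1],
    [0, 0, 0, 0.045, -0.0235, 0, -1],
    [0, 0, 0, 0.045, -0.0235, 0, -1],
  ],
  force=15,
)

```text
time: 1.1
ee_pos: [0.543, -0.2328, 0.2341]
eef_rot: [0.988, 0.155, -0.003, -0.002]
ft_force: [-0.4, -0.9, -1.1]
width: 0.0866
```

```bash
cat >> h.py <<'E'
from scipy.spatial.transform import Rotation as R
def go(t):
    s=read_state();r=R.from_quat(s['eef_rot'])
    print(round(s['time'],2),s['ee_pos'].round(4) if hasattr(s['ee_pos'],'round') else s['ee_pos'],'q',np.round(s['joint_positions'],2),'w',s['width'],'F',np.round(s['ft_force'],1))
    print('axes',r.as_matrix().round(3).tolist());print('tilt-fix rotvec deg, delta tool:',(r.inv().apply(np.array(t)-s['ee_pos'])).round(4))
    z=r.as_matrix()[:,2];print('tilt rot (tool, deg)',np.degrees(r.inv().apply(np.cross(z,[0,0,-1]))).round(2))
E
python3 -c "
from h import *
go([.583,-.1945,.2])"
```

```text
1.1 [ 0.543  -0.2328  0.2341] q [ 0.63  0.29 -0.37  1.54  0.11  1.34 -1.01] w 0.08663462929764867 F [-0.4 -0.9 -1.1]
axes [[0.952, 0.306, -0.007], [0.306, -0.952, 0.002], [-0.006, -0.004, -1.0]]
tilt-fix rotvec deg, delta tool: [ 0.05   -0.0241  0.0339]
tilt rot (tool, deg) [-0.25  0.36  0.  ]
```

send_rows(
  steps=[
    [0, 0.3, 0, 0.025, -0.012, 0.01, -1],
    [0, 0, 0, 0.025, -0.012, 0.015, -1],
    [0, 0, 0, 0, 0, 0.01, -1],
    [0, 0, 0, 0, 0, 0, -1],
    [0, 0, 0, 0, 0, 0, -1],
    [0, 0, 0, 0, 0, 0, -1],
    [0, 0, 0, 0, 0, 0, -1],
    [0, 0, 0, 0, 0, 0, -1],
    [0, 0, 0, 0, 0, 0, -1],
    [0, 0, 0, 0, 0, 0, -1],
  ],
)

```text
time: 2.1
ee_pos: [0.5868, -0.188, 0.1986]
eef_rot: [0.987, 0.158, -0.0, -0.003]
ft_force: [-0.6, 1.2, -0.4]
width: 0.0872
```

```bash
python3 - <<'E'
from h import *
go([.583,-.1945,.08])
c=camera_params('wrist');p,d=camera('wrist');cv2.imwrite('pics/w1.png',p)
m=cv2.inRange(cv2.cvtColor(p,cv2.COLOR_BGR2HSV),(45,80,30),(85,255,255))
for k in cv2.findContours(m,0,1)[0]:
    if cv2.contourArea(k)>300:
        (a,b),r=cv2.minEnclosingCircle(k);z=pt(c,a,b,d[int(b),int(a)]);print((a,b),r,cv2.boundingRect(k),z.round(4),ray(c,a,b,.094).round(4))
E
```

```text
2.1 [ 0.5868 -0.188   0.1986] q [ 0.55  0.37 -0.4   1.52  0.14  1.28 -1.12] w 0.08724565220425692 F [-0.6  1.2 -0.4]
axes [[0.95, 0.312, -0.001], [0.312, -0.95, 0.006], [0.001, -0.006, -1.0]]
tilt-fix rotvec deg, delta tool: [-0.0057  0.0058  0.1185]
tilt rot (tool, deg) [-0.35 -0.04 -0.  ]
(258.0, 301.5) 24.129955291748047 (238, 280, 44, 37) [ 0.4902 -0.1669  0.0998] [ 0.4864 -0.1669  0.094 ]
(324.9800109863281, 204.5) 22.398540496826172 (304, 183, 43, 44) [ 0.5863 -0.1937  0.0966] [ 0.5856 -0.194   0.094 ]
(214.57691955566406, 133.57691955566406) 23.61016273498535 (192, 111, 47, 45) [ 0.6103 -0.0946  0.0823] [ 0.612  -0.0979  0.094 ]
```

View pics/w1.png

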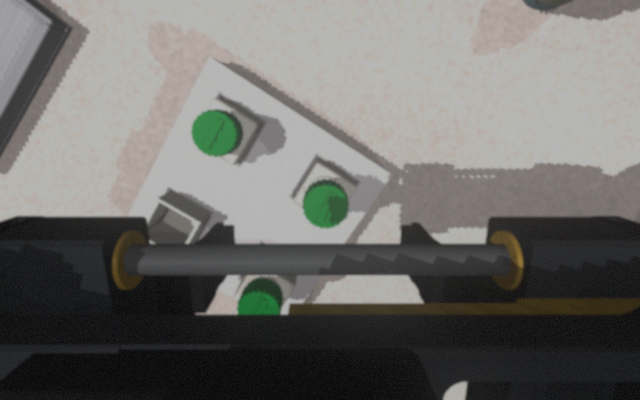

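send_rows(
  steps=[
    [-0.3, 0, 0, -0.0046, 0.0051, 0, -1],
    [0, 0, 0, 0, 0, 0.015, -1],
    [0, 0, 0, 0, 0, 0.02, -1],
    [0, 0, 0, 0, 0, 0.02, -1],
    [0, 0, 0, 0, 0, 0.02, -1],
    [0, 0, 0, 0, 0, 0.015, -1],
    [0, 0, 0, 0, 0, 0.005, -1],
    [0, 0, 0, 0, 0, 0, -1],
    [0, 0, 0, 0, 0, 0, -1],
    [0, 0, 0, 0, 0, 0, -1],
  ],
)

```text
time: 3.15
ee_pos: [0.582, -0.1952, 0.095]
eef_rot: [0.988, 0.157, -0.001, -0.001]
ft_force: [0.3, 0.5, 0.4]
width: 0.0867
```

```bash
python3 - <<'E'
from h import *
go([.584,-.1943,.08])
E
```

```text
3.15 [ 0.582  -0.1952  0.095 ] q [ 0.55  0.45 -0.38  1.64  0.18  1.09 -1.14] w 0.08665781714577589 F [0.3 0.5 0.4]
axes [[0.95, 0.311, -0.001], [0.311, -0.95, 0.001], [-0.001, -0.001, -1.0]]
tilt-fix rotvec deg, delta tool: [ 0.0022 -0.0002  0.015 ]
tilt rot (tool, deg) [-0.07  0.05  0.  ]
```

send_rows(
  steps=[
    [0, 0, 0, 0.002, 0, 0.008, -1],
    [0, 0, 0, 0, 0, 0.007, -1],
    [0, 0, 0, 0, 0, 0, -1],
    [0, 0, 0, 0, 0, 0, 1],
    [0, 0, 0, 0, 0, 0, 1],
    [0, 0, 0, 0, 0, 0, 1],
    [0, 0, 0, 0, 0, 0, 1],
    [0, 0, 0, 0, 0, 0, 1],
    [0, 0, 0, 0, 0, 0, 1],
    [0, 0, 0, 0, 0, 0, 1],
  ],
)

```text
time: 4.15
ee_pos: [0.5854, -0.1948, 0.0809]
eef_rot: [0.988, 0.157, 0.001, 0.0]
ft_force: [-0.2, 0.0, 0.0]
width: 0.039
```

```bash
python3 - <<'E'
from h import *
go([.584,-.1943,.08])
print(read_state()['torque'])
E
```

```text
4.15 [ 0.5854 -0.1948  0.0809] q [ 0.54  0.47 -0.37  1.64  0.19  1.06 -1.14] w 0.03903900897954745 F [-0.2  0.   0. ]
axes [[0.95, 0.311, 0.002], [0.311, -0.95, -0.0], [0.002, 0.001, -1.0]]
tilt-fix rotvec deg, delta tool: [-0.0012 -0.001   0.0009]
tilt rot (tool, deg) [ 0.06 -0.12 -0.  ]
[ 0.03104778 -0.01904885 -0.0126119 ]
```

send_rows(
  steps=[
    [0, 0, 0, 0, 0, 0, 1],
    [0, 0, 0, 0, 0, 0, 1],
    [0, 0, 0, 0, 0, 0, 1],
    [0, 0, 0, 0, 0, 0, 1],
    [0, 0, 0, 0, 0, 0, 1],
    [0, 0, 0, 0, 0, 0, 1],
    [0, 0, 0, 0, 0, 0, 1],
    [0, 0, 0, 0, 0, 0, 1],
    [0, 0, 0, 0, 0, 0, 1],
    [0, 0, 0, 0, 0, 0, 1],
  ],
)

```text
time: 5.15
ee_pos: [0.5854, -0.1949, 0.0809]
eef_rot: [0.988, 0.157, 0.001, 0.0]
ft_force: [0.3, 0.3, 0.3]
width: 0.0354
```

```bash
python3 - <<'E'
from h import *
go([.584,-.1943,.08])
print(read_state()['torque'])
p,_=camera('side');cv2.imwrite('pics/s2.png',cv2.resize(p[100:225,200:360],None,fx=4,fy=4,interpolation=cv2.INTER_CUBIC))
E
```

```text
5.15 [ 0.5854 -0.1949  0.0809] q [ 0.54  0.47 -0.37  1.64  0.19  1.06 -1.14] w 0.03535169410090937 F [0.3 0.3 0.3]
axes [[0.95, 0.311, 0.002], [0.311, -0.95, -0.0], [0.002, 0.001, -1.0]]
tilt-fix rotvec deg, delta tool: [-0.0012 -0.001   0.0009]
tilt rot (tool, deg) [ 0.06 -0.12  0.  ]
[ 0.01253082  0.02534079 -0.00254285]
```

View pics/s2.png

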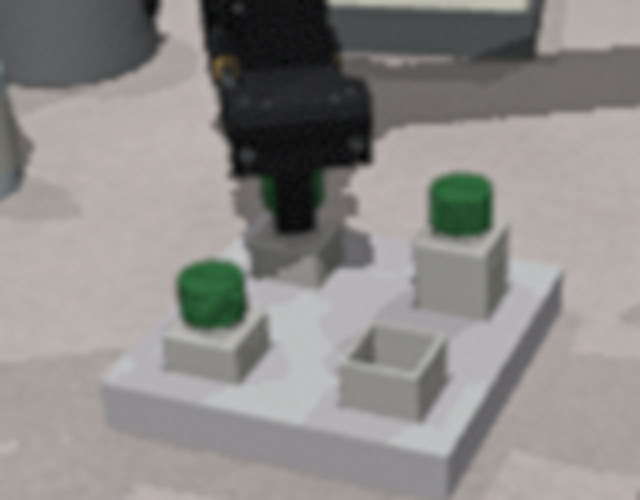

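send_rows(
  steps=[
    [0, 0, -3, 0, 0, 0, 1],
    [0, 0, -5, 0, 0, 0, 1],
    [0, 0, -6, 0, 0, 0, 1],
    [0, 0, -6, 0, 0, 0, 1],
    [0, 0, -6, 0, 0, 0, 1],
    [0, 0, -6, 0, 0, 0, 1],
    [0, 0, 0, 0, 0, 0, 1],
    [0, 0, 0, 0, 0, 0, 1],
    [0, 0, 0, 0, 0, 0, 1],
    [0, 0, 0, 0, 0, 0, 1],
  ],
)

```text
time: 6.2
ee_pos: [0.5851, -0.1941, 0.081]
eef_rot: [0.903, 0.43, 0.001, 0.0]
ft_force: [1.1, -0.3, 0.4]
width: 0.0354
```

```bash
python3 - <<'E'
from h import *
go([.5854,-.1949,.081])
print(read_state()['torque'])
E
```

```text
6.2 [ 0.5851 -0.1941  0.081 ] q [ 0.62  0.49 -0.48  1.64  0.25  1.07 -0.61] w 0.03537819839505446 F [ 1.1 -0.3  0.4]
axes [[0.63, 0.776, 0.001], [0.776, -0.63, 0.001], [0.001, 0.001, -1.0]]
tilt-fix rotvec deg, delta tool: [-0.0004  0.0008 -0.    ]
tilt rot (tool, deg) [ 0.04 -0.07  0.  ]
[-0.05199008 -0.10158379 -0.04928917]
```

send_rows(
  steps=[
    [0, 0, -4, 0, 0, 0, 1],
    [0, 0, -6, 0, 0, 0, 1],
    [0, 0, -6, 0, 0, 0, 1],
    [0, 0, -6, 0, 0, 0, 1],
    [0, 0, -3, 0, 0, 0, 1],
    [0, 0, 0, 0, 0, 0, 1],
    [0, 0, 0, 0, 0, 0, 1],
    [0, 0, 0, 0, 0, 0, 1],
    [0, 0, 0, 0, 0, 0, 1],
    [0, 0, 0, 0, 0, 0, 1],
  ],
)

```text
time: 7.2
ee_pos: [0.5846, -0.1937, 0.081]
eef_rot: [0.787, 0.617, -0.0, -0.0]
ft_force: [-0.2, -0.1, -0.6]
width: 0.0354
```

```bash
python3 - <<'E'
from h import *
go([.5854,-.1949,.081])
print(read_state()['torque'])
p,_=camera('side');cv2.imwrite('pics/s3.png',cv2.resize(p[100:225,200:360],None,fx=4,fy=4,interpolation=cv2.INTER_CUBIC))
E
```

```text
7.2 [ 0.5846 -0.1937  0.081 ] q [ 0.68  0.51 -0.56  1.63  0.3   1.09 -0.2 ] w 0.03536718638810872 F [-0.2 -0.1 -0.6]
axes [[0.24, 0.971, -0.0], [0.971, -0.24, -0.0], [-0.0, -0.0, -1.0]]
tilt-fix rotvec deg, delta tool: [-0.0009  0.0011 -0.    ]
tilt rot (tool, deg) [-0.01  0.01 -0.  ]
[-0.00978405 -0.08219307  0.04590781]
```

View pics/s3.png

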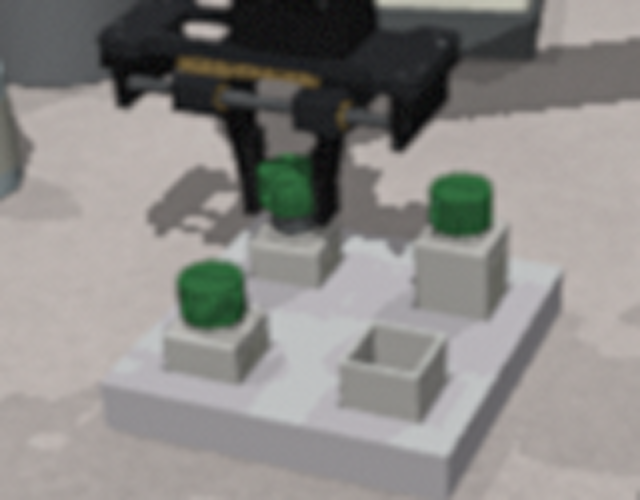

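Hand turned 58° and the jar is still down. Lifting now.

send_rows(
  steps=[
    [0, 0, 0, 0, 0, 0, 1],
    [0, 0, 0, 0, 0, -0.006, 1],
    [0, 0, 0, 0, 0, -0.01, 1],
    [0, 0, 0, 0, 0, -0.015, 1],
    [0, 0, 0, 0, 0, -0.02, 1],
    [0, 0, 0, 0, 0, -0.025, 1],
    [0, 0, 0, 0, 0, -0.025, 1],
    [0, 0, 0, 0, 0, -0.025, 1],
    [0, 0, 0, 0, 0, -0.015, 1],
    [0, 0, 0, 0, 0, 0, 1],
  ],
  force=25,
)

```text
time: 8.25
ee_pos: [0.5845, -0.1933, 0.2364]
eef_rot: [0.787, 0.617, 0.001, 0.002]
ft_force: [0.0, 0.4, -0.5]
width: 0.0354
```

```bash
python3 - <<'E'
from h import *
go([.592,.178,.2])
p,_=camera('side');cv2.imwrite('pics/s4.png',cv2.resize(p[60:225,160:360],None,fx=3,fy=3,interpolation=cv2.INTER_CUBIC))
E
```

```text
8.25 [ 0.5845 -0.1933  0.2364] q [ 0.71  0.37 -0.6   1.47  0.21  1.36 -0.14] w 0.035387124943473076 F [ 0.   0.4 -0.5]
axes [[0.24, 0.971, 0.003], [0.971, -0.24, -0.001], [-0.001, 0.003, -1.0]]
tilt-fix rotvec deg, delta tool: [ 0.3623 -0.0818  0.0359]
tilt rot (tool, deg) [ 0.2   0.03 -0.  ]
```

View pics/s4.png

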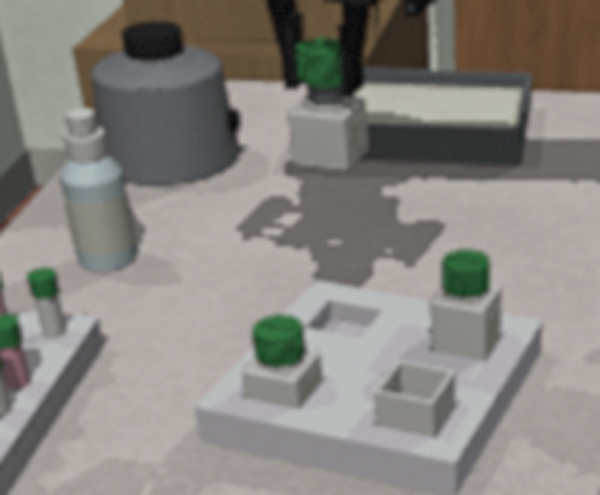

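send_rows(
  steps=[
    [0, 0, 0, 0.02, -0.0045, 0, 1],
    [0, 0, 0, 0.035, -0.008, 0, 1],
    [0, 0, 0, 0.04, -0.009, 0, 1],
    [0, 0, 0, 0.04, -0.009, 0, 1],
    [0, 0, 0, 0.04, -0.009, 0, 1],
    [0, 0, 0, 0.04, -0.009, 0, 1],
    [0, 0, 0, 0.04, -0.009, 0, 1],
    [0, 0, 0, 0.04, -0.009, 0, 1],
    [0, 0, 0, 0.02, -0.0045, 0, 1],
    [0, 0, 0, 0, 0, 0, 1],
  ],
)

```text
time: 9.3
ee_pos: [0.5857, 0.1389, 0.2258]
eef_rot: [0.789, 0.615, -0.005, -0.003]
ft_force: [0.4, -0.2, -1.6]
width: 0.035
```

```bash
python3 - <<'E'
from h import *
go([.592,.178,.0765])
E
```

```text
9.3 [0.5857 0.1389 0.2258] q [ 0.27  0.39 -0.74  1.5   0.26  1.36 -0.74] w 0.03500506758943232 F [ 0.4 -0.2 -1.6]
axes [[0.244, 0.97, -0.011], [0.97, -0.244, -0.002], [-0.005, -0.01, -1.0]]
tilt-fix rotvec deg, delta tool: [ 0.0401 -0.0019  0.1491]
tilt rot (tool, deg) [-0.58  0.26 -0.  ]
```

send_rows(
  steps=[
    [-0.6, 0.3, 0, 0.02, -0.001, 0, 1],
    [0, 0, 0, 0.02, -0.001, 0.01, 1],
    [0, 0, 0, 0, 0, 0.02, 1],
    [0, 0, 0, 0, 0, 0.025, 1],
    [0, 0, 0, 0, 0, 0.025, 1],
    [0, 0, 0, 0, 0, 0.015, 1],
    [0, 0, 0, 0, 0, 0.005, 1],
    [0, 0, 0, 0, 0, 0, 1],
    [0, 0, 0, 0, 0, 0, 1],
    [0, 0, 0, 0, 0, 0, 1],
  ],
)

```text
time: 10.3
ee_pos: [0.5935, 0.1716, 0.1194]
eef_rot: [0.79, 0.613, -0.003, 0.001]
ft_force: [0.2, -0.6, -0.9]
width: 0.0356
```

```bash
python3 - <<'E'
from h import *
go([.592,.178,.0765])
p,_=camera('side');cv2.imwrite('pics/s5.png',cv2.resize(p[120:350,120:360],None,fx=2.5,fy=2.5,interpolation=cv2.INTER_CUBIC))
E
```

```text
10.3 [0.5935 0.1716 0.1194] q [ 0.18  0.51 -0.71  1.59  0.35  1.18 -0.85] w 0.03557250754745589 F [ 0.2 -0.6 -0.9]
axes [[0.249, 0.969, -0.003], [0.969, -0.249, -0.004], [-0.005, -0.002, -1.0]]
tilt-fix rotvec deg, delta tool: [ 0.006  -0.0029  0.0429]
tilt rot (tool, deg) [-0.13  0.27 -0.  ]
```

View pics/s5.png

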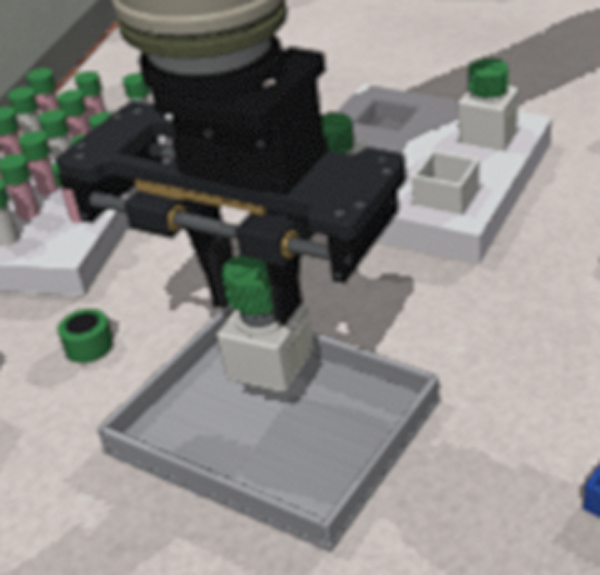

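send_rows(
  steps=[
    [0, 0, 0, 0.006, -0.003, 0.005, 1],
    [0, 0, 0, 0, 0, 0.01, 1],
    [0, 0, 0, 0, 0, 0.01, 1],
    [0, 0, 0, 0, 0, 0.006, 1],
    [0, 0, 0, 0, 0, 0.004, 1],
    [0, 0, 0, 0, 0, 0.001, 1],
    [0, 0, 0, 0, 0, 0, 1],
    [0, 0, 0, 0, 0, 0, 1],
    [0, 0, 0, 0, 0, 0, 1],
    [0, 0, 0, 0, 0, 0, 1],
  ],
)

```text
time: 11.35
ee_pos: [0.5926, 0.1792, 0.0817]
eef_rot: [0.79, 0.613, -0.001, 0.001]
ft_force: [0.2, 0.1, -0.6]
width: 0.0353
```

```bash
python3 - <<'E'
from h import *
go([.592,.178,.0765])
E
```

```text
11.35 [0.5926 0.1792 0.0817] q [ 0.16  0.55 -0.69  1.62  0.38  1.12 -0.88] w 0.03532529479879943 F [ 0.2  0.1 -0.6]
axes [[0.249, 0.969, -0.001], [0.969, -0.249, -0.003], [-0.003, -0.0, -1.0]]
tilt-fix rotvec deg, delta tool: [-0.0013 -0.0003  0.0052]
tilt rot (tool, deg) [-0.01  0.2   0.  ]
```

send_rows(
  steps=[
    [0, 0.1, 0, 0, 0, 0.002, 1],
    [0, 0, 0, 0, 0, 0.001, 1],
    [0, 0, 0, 0, 0, 0.001, 1],
    [0, 0, 0, 0, 0, 0.001, 1],
    [0, 0, 0, 0, 0, 0.0005, 1],
    [0, 0, 0, 0, 0, 0, 1],
    [0, 0, 0, 0, 0, 0, 1],
    [0, 0, 0, 0, 0, 0, 1],
    [0, 0, 0, 0, 0, 0, 1],
    [0, 0, 0, 0, 0, 0, 1],
  ],
)

```text
time: 12.35
ee_pos: [0.5929, 0.1793, 0.0762]
eef_rot: [0.79, 0.613, -0.0, 0.001]
ft_force: [0.7, 0.1, -0.2]
width: 0.0351
```

```bash
python3 - <<'E'
from h import *
go([.592,.178,.076])
p,_=camera('side');cv2.imwrite('pics/s6.png',cv2.resize(p[150:340,150:310],None,fx=3,fy=3,interpolation=cv2.INTER_CUBIC))
E
```

```text
12.35 [0.5929 0.1793 0.0762] q [ 0.16  0.56 -0.69  1.62  0.39  1.1  -0.89] w 0.03514630118008625 F [ 0.7  0.1 -0.2]
axes [[0.249, 0.969, 0.0], [0.969, -0.249, -0.001], [-0.001, 0.001, -1.0]]
tilt-fix rotvec deg, delta tool: [-0.0015 -0.0005  0.0002]
tilt rot (tool, deg) [ 0.03  0.07 -0.  ]
```

View pics/s6.png

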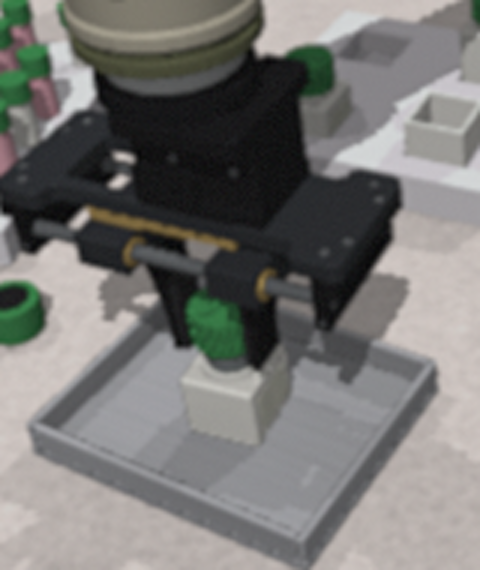

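send_rows(
  steps=[
    [0, 0, 0, 0, 0, 0.0004, 1],
    [0, 0, 0, 0, 0, 0.0004, 1],
    [0, 0, 0, 0, 0, 0.0004, 1],
    [0, 0, 0, 0, 0, 0, 1],
    [0, 0, 0, 0, 0, 0, 1],
    [0, 0, 0, 0, 0, 0, 1],
    [0, 0, 0, 0, 0, 0, 1],
    [0, 0, 0, 0, 0, 0, 1],
    [0, 0, 0, 0, 0, 0, 1],
    [0, 0, 0, 0, 0, 0, 1],
  ],
)

```text
time: 13.4
ee_pos: [0.5931, 0.1794, 0.0759]
eef_rot: [0.79, 0.613, -0.0, 0.001]
ft_force: [-0.7, -0.6, 2.6]
width: 0.0354
```

send_rows(
  steps=[
    [0, 0, 0, 0, 0, 0, 0.3],
    [0, 0, 0, 0, 0, 0, 0],
    [0, 0, 0, 0, 0, 0, -0.5],
    [0, 0, 0, 0, 0, 0, -1],
    [0, 0, 0, 0, 0, 0, -1],
    [0, 0, 0, 0, 0, 0, -1],
    [0, 0, 0, 0, 0, 0, -1],
    [0, 0, 0, 0, 0, 0, -1],
    [0, 0, 0, 0, 0, 0, -1],
    [0, 0, 0, 0, 0, 0, -1],
  ],
)

```text
time: 14.4
ee_pos: [0.5933, 0.1794, 0.0755]
eef_rot: [0.79, 0.613, 0.0, 0.001]
ft_force: [0.1, -0.4, -0.0]
width: 0.0864
```

send_rows(
  steps=[
    [0, 0, 0, 0, 0, 0, -1],
    [0, 0, 0, 0, 0, -0.005, -1],
    [0, 0, 0, 0, 0, -0.01, -1],
    [0, 0, 0, 0, 0, -0.015, -1],
    [0, 0, 0, 0, 0, -0.02, -1],
    [0, 0, 0, 0, 0, -0.03, -1],
    [0, 0, 0, 0, 0, -0.03, -1],
    [0, 0, 0, 0, 0, -0.02, -1],
    [0, 0, 0, 0, 0, 0, -1],
    [0, 0, 0, 0, 0, 0, -1],
  ],
)

```text
time: 15.4
ee_pos: [0.5932, 0.1807, 0.2196]
eef_rot: [0.79, 0.613, 0.003, 0.002]
ft_force: [0.4, -0.8, -0.6]
width: 0.0873
```

```bash
python3 - <<'E'
from h import *
go([.592,.178,.2])
p,_=camera('side');cv2.imwrite('pics/s7.png',p)
E
```

```text
15.4 [0.5932 0.1807 0.2196] q [ 0.19  0.42 -0.74  1.48  0.29  1.35 -0.82] w 0.087289774480639 F [ 0.4 -0.8 -0.6]
axes [[0.248, 0.969, 0.006], [0.969, -0.248, 0.001], [0.002, 0.006, -1.0]]
tilt-fix rotvec deg, delta tool: [-0.0029 -0.0006  0.0196]
tilt rot (tool, deg) [ 0.34 -0.13  0.  ]
```

View pics/s7.png

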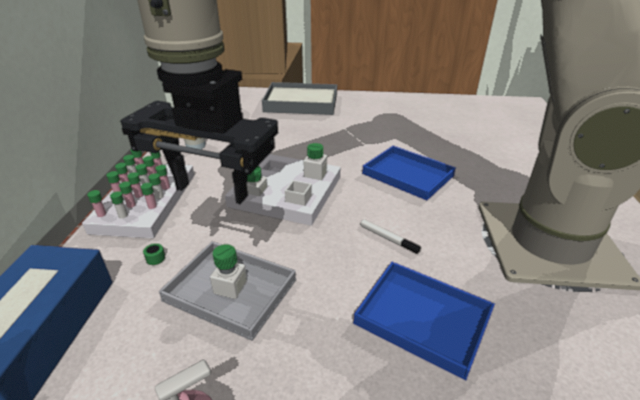

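```bash
python3 - <<'E'
from h import *
p=cv2.imread('pics/s7.png');c=camera_params('side')
m=cv2.inRange(cv2.cvtColor(p,cv2.COLOR_BGR2HSV),(45,80,30),(85,255,255))
for k in cv2.findContours(m,0,1)[0]:
    x,y,w,h=b=cv2.boundingRect(k)
    if cv2.contourArea(k)>80 and 180<x<340:
        print(b,[ray(c,x+(w-1)/2,y+(h-1)/2,z).round(4) for z in (.068,.077,.088)])
close_job()
E
```

```text
(213, 245, 24, 25) [array([0.5951, 0.1691, 0.068 ]), array([0.5912, 0.1785, 0.077 ]), array([0.5864, 0.1899, 0.088 ])]
(247, 166, 14, 16) [array([ 0.6062, -0.093 ,  0.068 ]), array([ 0.6021, -0.0786,  0.077 ]), array([ 0.5971, -0.061 ,  0.088 ])]
(308, 143, 15, 16) [array([ 0.4846, -0.209 ,  0.068 ]), array([ 0.4829, -0.1924,  0.077 ]), array([ 0.4807, -0.1721,  0.088 ])]
the job is handed in; nothing more can be done
```

The loose-capped jar is standing upright in the steel rework tray, and I handed the job in at about 15.5 s of the 42 s allowed. The hand-in gave no verdict.

- **Which jar:** it was the far one in the rack, at side-view pixel (273,147), the only one with bare neck showing. Its cap top measured about 95 mm high, against 94 mm expected.
- **Twist and lift:** I gripped the cap and turned the hand 58° anticlockwise with the jar still in its pocket. The hand met almost no resisting moment. I then lifted the jar and carried it to the tray. I didn't measure the cap's own angle, so the twist rests on the hand's rotation and no sign of slip.
- **Placing:** I lowered the jar until the wrist felt about 2.6 N of floor contact, then opened the gripper and backed straight up.

In the last side picture the jar is upright, with its cap at (0.591, 0.179), within 2 mm of the tray centre. The other two jars read within about 2.5 mm of their starting positions; the gripper partly hides one of them in that picture. The arm was clear of everything, and none of these checks failed or disagreed.

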